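# Uncap the wide-mouth reagent jar on the lab deck

### The arm

A 6-joint arm with a two-finger parallel gripper is mounted at the origin on the work surface. World frame = base frame: x ahead of the robot, y to its left, z up, the work surface at z = 0. Lengths are in m, angles in rad, forces in N, time in s.
With the tool pointing down it reaches from about 0.4 to 0.825 m from the base axis. Payload 7 kg.
Tool frame: the origin (TCP) lies midway between the tips of the shut fingers; the grasp point (between the pads) lies 19 mm behind it (arm.tcp_to_grasp is the distance from the TCP to the grasp point, in m); z points along the fingers, y is the line along which they close (so a half turn about z gives the same grasp; the last joint's range is limited). The gripper opens to 85 mm and grips with 20 to 120 N. Pads are 22 mm wide; open, the fingers measure 114 mm over their backs; the gripper's body (76 mm by 85 mm) begins 54 mm behind the grasp point. The pads swing forward as they close: fully open they stand 13 mm farther back than shut.
Start: joints at [1.539, 0.359, 0.012, 0, -1.224, -0.288], TCP at [0.212, 0.641, 0.231] pointing down, gripper open.
Joint ranges: [-3.07, 3.07], [-1.43, 2.12], [-1.02, 1.25], [-3.03, 1.67], [-3.05, -0], [-3.03, 3.03]. Speed limits (rad/s): [2.39, 2.39, 3.01, 3.14, 3.14, 3.14].

### API

Orientations are given as [roll, pitch, yaw] about the fixed x, y, z axes, in that order (R = Rz(yaw) Ry(pitch) Rx(roll)).
In Python, from workcell import arm gives the robot as it stands.
- The arm moves only by the tool send_rows, never from a script. Its argument "motion" is a list of rows, each an object of numbers: "x", "y", "z": the shift along the tool's x, y, z in m; "ax", "ay", "az": the turn, a rotation vector about the tool's x, y, z in rad; "jaw": the gripper's target within -1 to 1 (fully open at 1, half-way at 0, shut at -1). A call has exactly 10 rows; each row is the pose to reach, as a shift and turn from the pose commanded when the call began, along the tool's axes at that moment; what a row does not reach only later rows make up. A row lasts 1/12 s, in which the tool goes at most 41.7 mm and 7.16 degrees, less where a joint would pass 70% of its speed; a pose out of reach is approached as far as the arm can. A call with a gripper value outside its range is refused whole. The fingers move at their own pace and stop on an object; the grip force is fixed at half the most. Time passes only in rows, so rows that repeat a pose let the fingers close, or fill a call up. It gives the time, the measured TCP pose, the force, the opening and the grip force at its end, in the units of the state.
- arm.get_obs(): the state, without advancing time (a new reading comes with each control period).
- arm.read_camera(name): name is "scene" or "top" or "wrist"; returns the picture (384x512x3 uint8, blue, green, red); there is no depth.
- arm.camera_model(name): a dict with "K" (3x3 intrinsics, pixels), "eye" and "attitude" of the camera in the world; the wrist camera has in their place "tool_from_camera" (4x4, takes a point from camera to tool coordinates, whose origin is the TCP and whose axes are the flange's). Camera axes: x right, y down, z forward; pixel columns grow to the right and rows downward; lengths in m; the calibration is good to about 2 mm. The wrist camera is an equidistant fisheye: a pixel r from the principal point sees the ray r / f radians off the axis. A picture is of the moment at which its call begins: read the wrist's pose just before it. camera_model takes no time and is no camera call.
- arm.finish_job(): hands the job in; it is judged then, once.
The state is a dict: "time_s": time; "joint_pos": joint angles; "qvel": joint speeds; "tau": joint torques, N m; "tool_pos": TCP position; "orientation": TCP orientation; "wrist_force": force on the tool from outside, world axes, zero at the start; "moment": the same for the moment, N m; "gripper_width": finger opening in m; "grip_force": force on a finger pad.
Only numpy, scipy, OpenCV 4.12 (cv2) and the standard library are available. Lean on these libraries where they do the work, as an engineer would, in place of code of your own. Each camera call takes 0.05 s, during which the arm holds its last target. There are 200 camera calls.

### The job

In the rack of three jars, find the one with the thick ribbed black screw cap nearly as wide as the jar. Unscrew that cap (anticlockwise seen from above, about half a turn; do not tear it off), keep hold of it as it comes free, and set it down gently, flat and top side up, on the floor of the shallow square aluminium tray.

Things in the scene. Friction and masses are not known exactly. Their poses are not given: they have to be found in the camera images.
- jar: White plastic jar, 66 mm wide, fixed (cannot turn or lift) in one of a rack's three wells, 105 mm apart in a row; rack top 60 mm above the deck. Origin: centre of its underside, on the rack's top; z up. Shoulder 50 mm above the origin. The two jars beside it, no higher than its cap, are alike but wear a 32 mm cap on a narrow neck, or a flat 70 mm lid 8 mm high.
- jar_mouth (a point): Centre of the jar's mouth, 74 mm above jar. Neck below it: 38 mm wide, 46 mm over its right-handed two-start thread, 24 mm high. Per anticlockwise turn the cap rises 15 mm (2.4 mm per rad, 1.5 mm axial play): raise the gripper with it as you turn, or it jams. Free after 3.0 rad; pulled before that, it holds. Turning on does no harm. Once free, lift it 25 mm more to clear the neck.
- cap: Loose black ribbed screw cap, 56 mm wide, 28 mm high, 40 g, hollow, open below, screwed on the jar at the start. Origin: centre of its skirt's lower edge, z up along its axis; at the start 52 mm above jar, 2 mm above the shoulder. Round: grip it at any yaw across its sides; it turns easily (under 0.5 N m).
- tray: Shallow square open aluminium tray, 160 x 160 mm, walls 4 mm thick, on a black foot, fixed to the deck. Origin: centre of its underside, on the deck, z up, x and y along its sides. Its flat floor is 24 mm and its rim 36 mm above the origin.
Not all that is in view belongs to the job. What is shaped like the cap but white is not meant. What is shaped like the tray but brown is not meant.

How it is judged:
By the outcome, as a careful person would: the job done as asked, in the order asked, and still so for the second after the job is handed in, with the robot touching nothing.
It also fails if it takes over 58 s, if anything falls off the work surface, if the arm or the gripper's body presses on something with over 40 N, if the wrist force passes 120 N, or if a joint passes its speed limit or range.

## Working session

There is one attempt and no reset: what is moved stays moved. The work goes in short steps, Python scripts to look and compute and a tool call to move; the robot and the scene stay as the last step left them, time stands still between calls to the robot, and variables do not carry over. Pictures are saved under pics/ and viewed, at most 10 in all, crops included, and the job is handed in when it is done.

Besides the shell and the picture viewer there is one more tool, called after "Request:" as a command line: name --argument value ..., lists and objects as JSON in quotes. send_rows: Moves the arm, as the interface text tells. Its arguments: {"type":"object","properties":{"motion":{"type":"array"}},"required":["motion"]}

```bash
mkdir -p pics; ls; python3 - <<'E'
from workcell import arm
import cv2,numpy as np
o=arm.get_obs();print(o)
a=arm.read_camera("scene");b=arm.read_camera("top")
cv2.imwrite("pics/scene.png",a);cv2.imwrite("pics/top.png",b)
for n in("scene","top","wrist"):print(arm.camera_model(n))
E
```

```text
pics
{'time_s': 0.0, 'joint_pos': array([ 1.53912351e+00,  3.59370851e-01,  1.10633385e-02, -3.69578507e-04,
       -1.22410164e+00, -2.88085351e-01]), 'qvel': array([ 0.0007926 ,  0.0013379 ,  0.00110579,  0.00048568, -0.00017278,
       -0.00046695]), 'tau': array([ 2.09320556e-04, -5.83314443e+01,  2.93421614e+01,  6.93658859e+00,
       -5.82675464e-03,  1.29276455e-05]), 'tool_pos': array([0.21205378, 0.64031519, 0.2303725 ]), 'orientation': array([ 3.13994757e+00, -1.25166899e-04, -3.19883925e-01]), 'wrist_force': array([ 0.15377023, -0.15799996, -0.57858674]), 'moment': array([-0.00189325,  0.02016858, -0.01173653]), 'grip_force': 0.0, 'gripper_width': 0.08538494200290125}
{'K': array([[402.17658873,   0.        , 256.28703615],
       [  0.        , 402.17658873, 189.39430637],
       [  0.        ,   0.        ,   1.        ]]), 'eye': array([0.77953514, 0.4425218 , 0.70683796]), 'attitude': array([-2.45727331, -0.01330997,  2.54013497])}
{'K': array([[494.30368818,   0.        , 252.88289287],
       [  0.        , 494.30368818, 185.93806684],
       [  0.        ,   0.        ,   1.        ]]), 'eye': array([0.40278512, 0.06457787, 1.23081564]), 'attitude': array([-3.03188901e+00, -2.96758666e-03, -1.57998918e+00])}
{'K': array([[297.31863964,   0.        , 258.09494057],
       [  0.        , 297.31863964, 188.17353606],
       [  0.        ,   0.        ,   1.        ]]), 'tool_from_camera': array([[-7.93947243e-05, -9.62736744e-01, -2.70440298e-01,
         6.86115402e-02],
       [ 9.99999948e-01, -1.60619738e-04,  2.78212248e-04,
         5.19793537e-04],
       [-3.11283204e-04, -2.70440262e-01,  9.62736707e-01,
        -1.43914296e-01],
       [ 0.00000000e+00,  0.00000000e+00,  0.00000000e+00,
         1.00000000e+00]])}
```

View pics/scene.png

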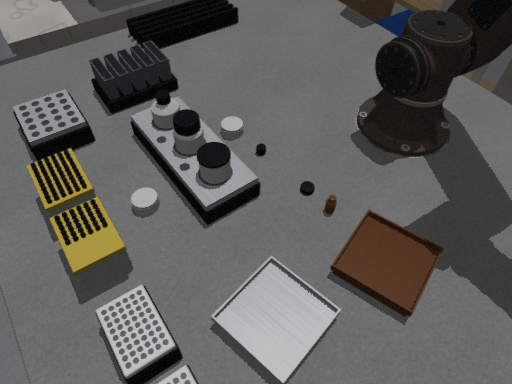

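View pics/top.png

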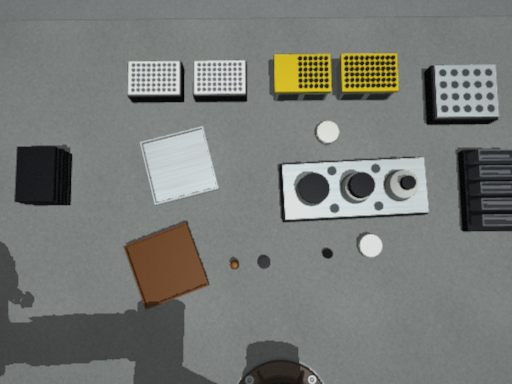

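Candidates in the top view:
- (312,188): wide, flat black 70 mm lid.
- (361,184): black cap, about 56 mm.
- (405,182): small 32 mm cap.
- (327,131) and (370,245): loose white caps, not meant.

I choose the middle one, at scene (186,122). The tray is at top (180,165); the brown one at (167,265) is not meant. Next I check with a crop and measure.

```bash
cat > h.py <<'E'
import cv2,numpy as np
from scipy.spatial.transform import Rotation as R
from workcell import arm
def cast(name,px,z):
    m=arm.camera_model(name);px=np.atleast_2d(px).astype(float)
    d=np.c_[px,np.ones(len(px))]@np.linalg.inv(m["K"]).T@R.from_euler("xyz",m["attitude"]).as_matrix().T
    return m["eye"]+d*((z-m["eye"][2])/d[:,2])[:,None]
def wcast(px,z,o):
    m=arm.camera_model("wrist");K=m["K"];v=(np.atleast_2d(px).astype(float)-K[:2,2])/K[0,0]
    r=np.linalg.norm(v,axis=1)+1e-9
    d=np.c_[v*(np.sin(r)/r)[:,None],np.cos(r)]
    T=m["tool_from_camera"];Rw=R.from_euler("xyz",o["orientation"]).as_matrix()
    e=o["tool_pos"]+Rw@T[:3,3];d=d@(Rw@T[:3,:3]).T
    return e+d*((z-e[2])/d[:,2])[:,None]
E
python3 - <<'E'
from h import *
a=cv2.imread("pics/scene.png");b=cv2.imread("pics/top.png")
ca=cv2.resize(a[80:210,120:270],(600,520),interpolation=3)
cv2.imwrite("pics/crop.png",ca)
for n,im,box in(("top",b,(165,205,285,425)),("scene",a,(85,185,140,240))):
    g=im[box[0]:box[1],box[2]:box[3]].max(2)
    k=((g<50)*255).astype(np.uint8)
    for c in cv2.findContours(k,0,1)[0]:
        if cv2.contourArea(c)>60:
            c=c[:,0]+[box[2],box[0]];e=cv2.minEnclosingCircle(c)
            print(n,e,cv2.boundingRect(c),cast(n,e[0],.14)[0].round(4),cast(n,e[0],.126)[0].round(4))
# tray in top: bright region
hs=cv2.cvtColor(b,cv2.COLOR_BGR2HSV)
k=((hs[...,2]>150)&(hs[...,1]<40)).astype(np.uint8)*255
k[:, :125]=0;k[:,235:]=0;k[:115]=0;k[215:]=0
k=cv2.morphologyEx(k,cv2.MORPH_CLOSE,np.ones((5,5)))
c=max(cv2.findContours(k,0,1)[0],key=cv2.contourArea)
r=cv2.minAreaRect(c);print(r);p=cast("top",cv2.boxPoints(r),.036);print(p.round(3),p.mean(0),np.linalg.norm(np.diff(p,axis=0),axis=1))
E
```

```text
top ((407.0, 182.0), 7.280210018157959) (400, 176, 15, 13) [ 0.5287 -0.2826  0.14  ] [ 0.5303 -0.2871  0.126 ]
top ((360.5, 184.5), 12.980854988098145) (348, 173, 26, 25) [ 0.524  -0.1789  0.14  ] [ 0.5255 -0.1821  0.126 ]
scene ((201.5, 151.5), 28.257841110229492) (174, 142, 56, 27) [ 0.5467 -0.0738  0.14  ] [ 0.5409 -0.0865  0.126 ]
scene ((161.5, 157.5), 34.12487030029297) (140, 131, 44, 54) [ 0.619  -0.1025  0.14  ] [ 0.615 -0.116  0.126]
scene ((175.5, 123.5), 23.759307861328125) (152, 110, 48, 26) [ 0.5513 -0.1753  0.14  ] [ 0.5457 -0.1905  0.126 ]
scene ((158.5, 94.0), 20.573139190673828) (140, 85, 38, 20) [ 0.5376 -0.2845  0.14  ] [ 0.5316 -0.3025  0.126 ]
((178.5882568359375, 164.8529510498047), (65.484619140625, 66.69729614257812), 75.96376037597656)
[[0.647 0.34  0.036]
 [0.687 0.181 0.036]
 [0.529 0.142 0.036]
 [0.491 0.299 0.036]] [0.58835656 0.24076328 0.036     ] [0.16345525 0.16249479 0.16116903]
```

View pics/crop.png

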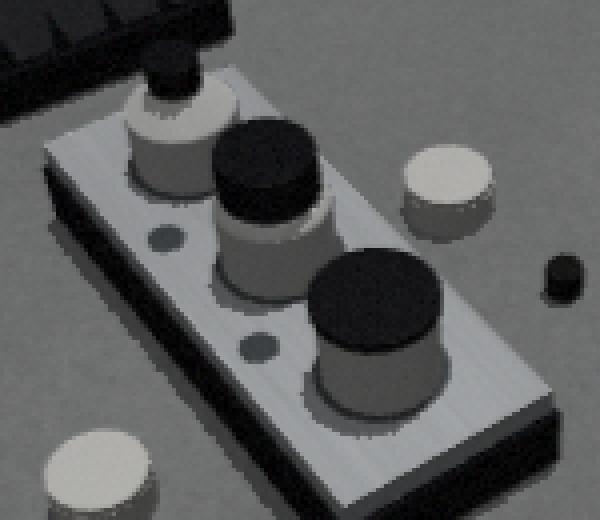

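The crop confirms it. The middle jar (crop ~(265,170)) has the thick ribbed cap, narrower than the jar; the front one is the flat-lid jar and the rear one has the narrow cap. I start moving across, winding the wrist to leave room for the unscrewing.

Request:
send_rows --motion '[{"x":0.034,"y":0.021,"z":0,"az":0.12,"jaw":1},{"x":0.068,"y":0.042,"z":0,"az":0.24,"jaw":1},{"x":0.102,"y":0.063,"z":0,"az":0.36,"jaw":1},{"x":0.136,"y":0.084,"z":0,"az":0.48,"jaw":1},{"x":0.17,"y":0.105,"z":0,"az":0.6,"jaw":1},{"x":0.204,"y":0.126,"z":0,"az":0.72,"jaw":1},{"x":0.238,"y":0.147,"z":0,"az":0.84,"jaw":1},{"x":0.272,"y":0.168,"z":0,"az":0.96,"jaw":1},{"x":0.306,"y":0.189,"z":0,"az":1.08,"jaw":1},{"x":0.34,"y":0.21,"z":0,"az":1.2,"jaw":1}]'

```text
invalid input
```

```bash
cat >> h.py <<'E'
def rel(target,yaw=None):
    o=arm.get_obs();Rw=R.from_euler("xyz",o["orientation"]).as_matrix()
    print("t",round(o["time_s"],2),"tcp",o["tool_pos"].round(4),"rpy",o["orientation"].round(3),"j",o["joint_pos"].round(2))
    print("shift",(Rw.T@(np.array(target)-o["tool_pos"])).round(4))
E
python3 -c "
from h import *
rel([.525,-.10,.25])"
```

```text
t 0.1 tcp [0.2121 0.6404 0.2304] rpy [ 3.14 -0.   -0.32] j [ 1.54  0.36  0.01 -0.   -1.22 -0.29]
shift [ 0.5299  0.6044 -0.0186]
```

Request:
send_rows --motion '[{"x":0.034,"y":0.021,"z":0,"ax":0,"ay":0,"az":0.12,"jaw":1},{"x":0.068,"y":0.042,"z":0,"ax":0,"ay":0,"az":0.24,"jaw":1},{"x":0.102,"y":0.063,"z":0,"ax":0,"ay":0,"az":0.36,"jaw":1},{"x":0.136,"y":0.084,"z":0,"ax":0,"ay":0,"az":0.48,"jaw":1},{"x":0.17,"y":0.105,"z":0,"ax":0,"ay":0,"az":0.6,"jaw":1},{"x":0.204,"y":0.126,"z":0,"ax":0,"ay":0,"az":0.72,"jaw":1},{"x":0.238,"y":0.147,"z":0,"ax":0,"ay":0,"az":0.84,"jaw":1},{"x":0.272,"y":0.168,"z":0,"ax":0,"ay":0,"az":0.96,"jaw":1},{"x":0.306,"y":0.189,"z":0,"ax":0,"ay":0,"az":1.08,"jaw":1},{"x":0.34,"y":0.21,"z":0,"ax":0,"ay":0,"az":1.2,"jaw":1}]'

```text
time_s: 0.93
tool_pos: [0.4697, 0.3327, 0.2312]
orientation: [3.141, -0.0, -1.526]
wrist_force: [0.6, 0.9, -0.6]
gripper_width: 0.0855
grip_force: 0.0
```

```bash
python3 -c "
from h import *
rel([.525,-.10,.25])"
```

```text
t 0.93 tcp [0.4697 0.3327 0.2312] rpy [ 3.141 -0.    -1.526] j [ 0.96  0.2  -0.21 -0.   -1.16 -0.91]
shift [ 0.4348 -0.0357 -0.0188]
```

Request:
send_rows --motion '[{"x":0.04,"y":-0.0035,"z":0,"ax":0,"ay":0,"az":0.12,"jaw":1},{"x":0.08,"y":-0.007,"z":0,"ax":0,"ay":0,"az":0.24,"jaw":1},{"x":0.12,"y":-0.0105,"z":0,"ax":0,"ay":0,"az":0.36,"jaw":1},{"x":0.16,"y":-0.014,"z":0,"ax":0,"ay":0,"az":0.48,"jaw":1},{"x":0.2,"y":-0.0175,"z":0,"ax":0,"ay":0,"az":0.6,"jaw":1},{"x":0.24,"y":-0.021,"z":0,"ax":0,"ay":0,"az":0.72,"jaw":1},{"x":0.28,"y":-0.0245,"z":0,"ax":0,"ay":0,"az":0.84,"jaw":1},{"x":0.32,"y":-0.028,"z":0,"ax":0,"ay":0,"az":0.96,"jaw":1},{"x":0.36,"y":-0.0315,"z":0,"ax":0,"ay":0,"az":1.08,"jaw":1},{"x":0.4,"y":-0.035,"z":0,"ax":0,"ay":0,"az":1.2,"jaw":1}]'

```text
time_s: 1.77
tool_pos: [0.5239, -0.0651, 0.2313]
orientation: [3.141, 0.0, -2.726]
wrist_force: [1.3, 1.0, 0.4]
gripper_width: 0.0853
grip_force: 0.0
```

```bash
python3 -c "
from h import *
rel([.525,-.18,.231])"
```

```text
t 1.77 tcp [ 0.5239 -0.0651  0.2313] rpy [ 3.141  0.    -2.726] j [ 0.25  0.12 -0.31 -0.   -1.14 -1.4 ]
shift [ 0.0454 -0.1055  0.0003]
```

Request:
send_rows --motion '[{"x":0.0045,"y":-0.0105,"z":0,"ax":0,"ay":0,"az":0.12,"jaw":1},{"x":0.009,"y":-0.021,"z":0,"ax":0,"ay":0,"az":0.24,"jaw":1},{"x":0.0135,"y":-0.0315,"z":0,"ax":0,"ay":0,"az":0.36,"jaw":1},{"x":0.018,"y":-0.042,"z":0,"ax":0,"ay":0,"az":0.48,"jaw":1},{"x":0.0225,"y":-0.0525,"z":0,"ax":0,"ay":0,"az":0.6,"jaw":1},{"x":0.027,"y":-0.063,"z":0,"ax":0,"ay":0,"az":0.72,"jaw":1},{"x":0.0315,"y":-0.0735,"z":0,"ax":0,"ay":0,"az":0.84,"jaw":1},{"x":0.036,"y":-0.084,"z":0,"ax":0,"ay":0,"az":0.96,"jaw":1},{"x":0.0405,"y":-0.0945,"z":0,"ax":0,"ay":0,"az":1.08,"jaw":1},{"x":0.045,"y":-0.1055,"z":0,"ax":0,"ay":0,"az":1.2,"jaw":1}]'

```text
time_s: 2.6
tool_pos: [0.5261, -0.1783, 0.2309]
orientation: [-3.141, -0.001, 2.357]
wrist_force: [1.2, 0.1, -0.3]
gripper_width: 0.0857
grip_force: 0.0
```

```bash
python3 - <<'E'
from h import *
rel([.525,-.18,.15])
o=arm.get_obs();im=arm.read_camera("wrist")
cv2.imwrite("pics/w1.png",im)
k=((im.max(2)<45)*255).astype(np.uint8)
for c in cv2.findContours(k,0,1)[0]:
    if cv2.contourArea(c)>600:
        e=cv2.minEnclosingCircle(c);print(e,cv2.boundingRect(c),wcast(e[0],.14,o)[0].round(4))
E
```

```text
t 2.6 tcp [ 0.5261 -0.1783  0.2309] rpy [-3.141e+00 -1.000e-03  2.357e+00] j [ 0.03  0.16 -0.25 -0.   -1.15 -2.38]
shift [-0.0004 -0.0019  0.0809]
((255.5, 320.5), 263.0333557128906) (0, 234, 512, 150) [ 0.6213 -0.2777  0.14  ]
((418.2037048339844, 240.20370483398438), 19.793701171875) (399, 222, 39, 38) [ 0.6718 -0.1038  0.14  ]
((449.5, 208.5), 20.554903030395508) (430, 192, 40, 35) [ 0.6714 -0.0589  0.14  ]
((254.0, 189.0), 34.365779876708984) (222, 155, 65, 69) [ 0.5223 -0.18    0.14  ]
((511.0, 158.0), 42.000099182128906) (479, 116, 33, 85) [0.6906 0.037  0.14  ]
((333.3389892578125, 100.69386291503906), 38.3480339050293) (296, 63, 76, 76) [ 0.5153 -0.0837  0.14  ]
```

View pics/w1.png

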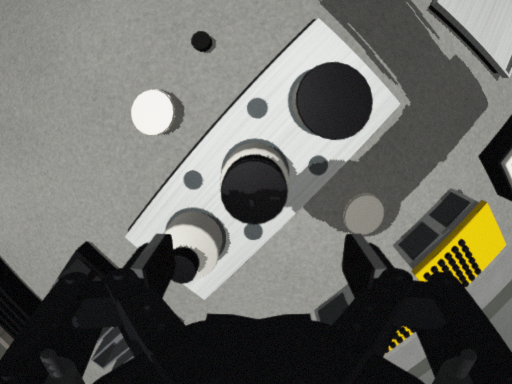

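The wrist view shows the cap at (254,189), between the narrow-capped jar (195,245) and the flat lid (334,100). The finger line crosses the row diagonally and is clear of both. Descending.

Request:
send_rows --motion '[{"x":0.0,"y":-0.001,"z":0.015,"ax":0,"ay":0,"az":0,"jaw":1},{"x":0.0005,"y":-0.002,"z":0.03,"ax":0,"ay":0,"az":0,"jaw":1},{"x":0.0005,"y":-0.003,"z":0.045,"ax":0,"ay":0,"az":0,"jaw":1},{"x":0.0005,"y":-0.003,"z":0.06,"ax":0,"ay":0,"az":0,"jaw":1},{"x":0.0005,"y":-0.003,"z":0.075,"ax":0,"ay":0,"az":0,"jaw":1},{"x":0.0005,"y":-0.003,"z":0.09,"ax":0,"ay":0,"az":0,"jaw":1},{"x":0.0005,"y":-0.003,"z":0.1,"ax":0,"ay":0,"az":0,"jaw":1},{"x":0.0005,"y":-0.003,"z":0.11,"ax":0,"ay":0,"az":0,"jaw":1},{"x":0.0005,"y":-0.003,"z":0.119,"ax":0,"ay":0,"az":0,"jaw":1},{"x":0.0005,"y":-0.003,"z":0.119,"ax":0,"ay":0,"az":0,"jaw":1}]'

```text
time_s: 3.48
tool_pos: [0.523, -0.1795, 0.1105]
orientation: [-3.14, -0.002, 2.364]
wrist_force: [-0.2, 0.5, -0.6]
gripper_width: 0.0855
grip_force: 0.0
```

```bash
python3 - <<'E'
from h import *
rel([.5235,-.18,.112])
o=arm.get_obs();im=arm.read_camera("wrist")
cv2.imwrite("pics/w2.png",im)
E
```

```text
t 3.48 tcp [ 0.523  -0.1795  0.1105] rpy [-3.140e+00 -2.000e-03  2.364e+00] j [ 0.02  0.27 -0.42 -0.   -0.89 -2.37]
shift [-0.0007 -0.     -0.0015]
```

View pics/w2.png

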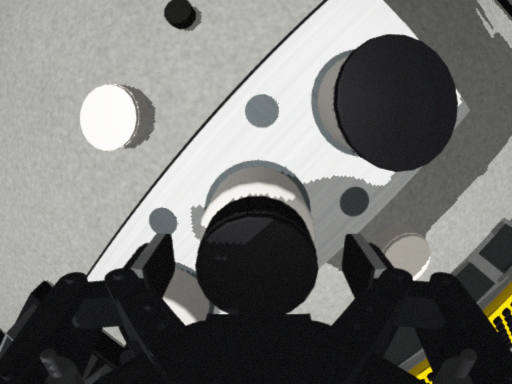

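Cap columns 197–317 sit midway between the fingers at 172 and 345, so it is centred. Closing.

Request:
send_rows --motion '[{"x":0,"y":0,"z":-0.001,"ax":0,"ay":0,"az":0,"jaw":-1},{"x":0,"y":0,"z":-0.001,"ax":0,"ay":0,"az":0,"jaw":-1},{"x":0,"y":0,"z":-0.001,"ax":0,"ay":0,"az":0,"jaw":-1},{"x":0,"y":0,"z":-0.001,"ax":0,"ay":0,"az":0,"jaw":-1},{"x":0,"y":0,"z":-0.001,"ax":0,"ay":0,"az":0,"jaw":-1},{"x":0,"y":0,"z":-0.001,"ax":0,"ay":0,"az":0,"jaw":-1},{"x":0,"y":0,"z":-0.001,"ax":0,"ay":0,"az":0,"jaw":-1},{"x":0,"y":0,"z":-0.001,"ax":0,"ay":0,"az":0,"jaw":-1},{"x":0,"y":0,"z":-0.001,"ax":0,"ay":0,"az":0,"jaw":-1},{"x":0,"y":0,"z":-0.001,"ax":0,"ay":0,"az":0,"jaw":-1}]'

```text
time_s: 4.37
tool_pos: [0.5244, -0.1799, 0.1146]
orientation: [3.141, 0.001, 2.364]
wrist_force: [-1.9, -0.2, 5.4]
gripper_width: 0.0544
grip_force: 63.4
```

```bash
python3 - <<'E'
from h import *
rel([.5235,-.18,.112]);o=arm.get_obs();print(o["wrist_force"],o["moment"],o["gripper_width"])
p=arm.get_obs();p["tool_pos"]=np.array([.523,-.1795,.1105]);print(wcast([[197,265],[317,265]],.14,p))
E
```

```text
t 4.37 tcp [ 0.5244 -0.1799  0.1146] rpy [3.141e+00 1.000e-03 2.364e+00] j [ 0.02  0.27 -0.41  0.   -0.89 -2.37]
shift [ 0.0006 -0.0007  0.0026]
[-1.8890799  -0.18354954  5.41820312] [-0.10213938  0.67269098 -0.02785682] 0.05443956786819494
[[ 0.50304151 -0.19910464  0.14      ]
 [ 0.54084006 -0.16072068  0.14      ]]
```

Request:
send_rows --motion '[{"x":0,"y":0,"z":-0.0003,"ax":0,"ay":0,"az":-0.08,"jaw":-1},{"x":0,"y":0,"z":-0.0005,"ax":0,"ay":0,"az":-0.16,"jaw":-1},{"x":0,"y":0,"z":-0.0007,"ax":0,"ay":0,"az":-0.24,"jaw":-1},{"x":0,"y":0,"z":-0.0009,"ax":0,"ay":0,"az":-0.32,"jaw":-1},{"x":0,"y":0,"z":-0.0011,"ax":0,"ay":0,"az":-0.4,"jaw":-1},{"x":0,"y":0,"z":-0.0013,"ax":0,"ay":0,"az":-0.48,"jaw":-1},{"x":0,"y":0,"z":-0.0015,"ax":0,"ay":0,"az":-0.56,"jaw":-1},{"x":0,"y":0,"z":-0.0017,"ax":0,"ay":0,"az":-0.64,"jaw":-1},{"x":0,"y":0,"z":-0.0019,"ax":0,"ay":0,"az":-0.72,"jaw":-1},{"x":0,"y":0,"z":-0.0021,"ax":0,"ay":0,"az":-0.8,"jaw":-1}]'

```text
time_s: 5.2
tool_pos: [0.5228, -0.1805, 0.1156]
orientation: [-3.141, -0.002, -3.116]
wrist_force: [-3.2, -6.3, -0.4]
gripper_width: 0.0543
grip_force: 63.1
```

```bash
python3 - <<'E'
from h import *
rel([.5235,-.18,.112]);o=arm.get_obs();print(o["wrist_force"],o["moment"],o["gripper_width"])
E
```

```text
t 5.2 tcp [ 0.5228 -0.1805  0.1156] rpy [-3.141e+00 -2.000e-03 -3.116e+00] j [ 0.02  0.27 -0.41  0.   -0.9  -1.57]
shift [-0.0007  0.0005  0.0036]
[-3.24797775 -6.25588627 -0.38732191] [-2.13053569  1.07370649 -0.04730344] 0.05434507112672054
```

Request:
send_rows --motion '[{"x":0,"y":0,"z":-0.0002,"ax":0,"ay":0,"az":-0.1,"jaw":-1},{"x":0,"y":0,"z":-0.0005,"ax":0,"ay":0,"az":-0.2,"jaw":-1},{"x":0,"y":0,"z":-0.0007,"ax":0,"ay":0,"az":-0.3,"jaw":-1},{"x":0,"y":0,"z":-0.001,"ax":0,"ay":0,"az":-0.4,"jaw":-1},{"x":0,"y":0,"z":-0.0012,"ax":0,"ay":0,"az":-0.5,"jaw":-1},{"x":0,"y":0,"z":-0.0014,"ax":0,"ay":0,"az":-0.6,"jaw":-1},{"x":0,"y":0,"z":-0.0017,"ax":0,"ay":0,"az":-0.7,"jaw":-1},{"x":0,"y":0,"z":-0.0019,"ax":0,"ay":0,"az":-0.8,"jaw":-1},{"x":0,"y":0,"z":-0.0022,"ax":0,"ay":0,"az":-0.9,"jaw":-1},{"x":0,"y":0,"z":-0.0024,"ax":0,"ay":0,"az":-1.0,"jaw":-1}]'

```text
time_s: 6.03
tool_pos: [0.5233, -0.1818, 0.1183]
orientation: [-3.141, -0.003, -2.115]
wrist_force: [-1.2, -13.2, 0.2]
gripper_width: 0.0543
grip_force: 63.3
```

```bash
python3 - <<'E'
from h import *
rel([.5235,-.18,.112]);o=arm.get_obs();print(o["wrist_force"],o["moment"],o["gripper_width"])
E
```

```text
t 6.03 tcp [ 0.5233 -0.1818  0.1183] rpy [-3.141e+00 -3.000e-03 -2.115e+00] j [ 0.02  0.26 -0.41  0.   -0.9  -0.57]
shift [-0.0017  0.0007  0.0063]
[ -1.21949045 -13.23314978   0.18867162] [-4.59364498  0.28979659 -0.09990015] 0.054340936639384586
```

Request:
send_rows --motion '[{"x":0.0005,"y":-0.0003,"z":-0.0002,"ax":0,"ay":0,"az":-0.1,"jaw":-1},{"x":0.001,"y":-0.0006,"z":-0.0005,"ax":0,"ay":0,"az":-0.2,"jaw":-1},{"x":0.0012,"y":-0.0008,"z":-0.0007,"ax":0,"ay":0,"az":-0.3,"jaw":-1},{"x":0.0013,"y":-0.0008,"z":-0.001,"ax":0,"ay":0,"az":-0.4,"jaw":-1},{"x":0.0014,"y":-0.0009,"z":-0.0012,"ax":0,"ay":0,"az":-0.5,"jaw":-1},{"x":0.0015,"y":-0.0009,"z":-0.0014,"ax":0,"ay":0,"az":-0.6,"jaw":-1},{"x":0.0016,"y":-0.001,"z":-0.0017,"ax":0,"ay":0,"az":-0.7,"jaw":-1},{"x":0.0017,"y":-0.001,"z":-0.0019,"ax":0,"ay":0,"az":-0.8,"jaw":-1},{"x":0.0017,"y":-0.001,"z":-0.0022,"ax":0,"ay":0,"az":-0.9,"jaw":-1},{"x":0.0017,"y":-0.001,"z":-0.0024,"ax":0,"ay":0,"az":-1.0,"jaw":-1}]'

```text
time_s: 6.87
tool_pos: [0.5245, -0.1822, 0.1209]
orientation: [-3.141, -0.001, -1.115]
wrist_force: [0.7, -3.8, -1.0]
gripper_width: 0.0544
grip_force: 63.4
```

```bash
python3 - <<'E'
from h import *
rel([.5235,-.18,.112]);o=arm.get_obs();print(o["wrist_force"],o["moment"],o["gripper_width"])
E
```

```text
t 6.87 tcp [ 0.5245 -0.1822  0.1209] rpy [-3.141e+00 -1.000e-03 -1.115e+00] j [ 0.02  0.26 -0.4   0.   -0.9   0.44]
shift [-0.0024 -0.0001  0.0089]
[ 0.71966924 -3.84040909 -1.03114159] [-1.33181745 -0.29591386 -0.04491438] 0.05437700818383218
```

Request:
send_rows --motion '[{"x":0,"y":0,"z":-0.0002,"ax":0,"ay":0,"az":-0.1,"jaw":-1},{"x":0,"y":0,"z":-0.0005,"ax":0,"ay":0,"az":-0.2,"jaw":-1},{"x":0,"y":0,"z":-0.0007,"ax":0,"ay":0,"az":-0.3,"jaw":-1},{"x":0,"y":0,"z":-0.001,"ax":0,"ay":0,"az":-0.4,"jaw":-1},{"x":0,"y":0,"z":-0.0012,"ax":0,"ay":0,"az":-0.5,"jaw":-1},{"x":0,"y":0,"z":-0.0014,"ax":0,"ay":0,"az":-0.6,"jaw":-1},{"x":0,"y":0,"z":-0.0017,"ax":0,"ay":0,"az":-0.7,"jaw":-1},{"x":0,"y":0,"z":-0.0019,"ax":0,"ay":0,"az":-0.7,"jaw":-1},{"x":0,"y":0,"z":-0.0022,"ax":0,"ay":0,"az":-0.7,"jaw":-1},{"x":0,"y":0,"z":-0.0035,"ax":0,"ay":0,"az":-0.7,"jaw":-1}]'

```text
time_s: 7.7
tool_pos: [0.5247, -0.1818, 0.124]
orientation: [-3.141, -0.002, -0.423]
wrist_force: [4.2, -3.3, -2.1]
gripper_width: 0.0544
grip_force: 63.5
```

```bash
python3 - <<'E'
from h import *
rel([.5235,-.18,.112]);o=arm.get_obs();print(o["wrist_force"],o["moment"],o["gripper_width"])
E
```

```text
t 7.7 tcp [ 0.5247 -0.1818  0.124 ] rpy [-3.141e+00 -2.000e-03 -4.230e-01] j [ 0.02  0.26 -0.4   0.   -0.91  1.13]
shift [-0.0019 -0.0011  0.012 ]
[ 4.23218162 -3.33209196 -2.11770189] [-1.06520718 -1.3321985  -0.016579  ] 0.05442768012794973
```

Turned 3.5 rad in total with low force, so it should be free. Lift gently by 30 mm.

Request:
send_rows --motion '[{"x":0,"y":0,"z":-0.002,"ax":0,"ay":0,"az":0,"jaw":-1},{"x":0,"y":0,"z":-0.004,"ax":0,"ay":0,"az":0,"jaw":-1},{"x":0,"y":0,"z":-0.007,"ax":0,"ay":0,"az":0,"jaw":-1},{"x":0,"y":0,"z":-0.01,"ax":0,"ay":0,"az":0,"jaw":-1},{"x":0,"y":0,"z":-0.013,"ax":0,"ay":0,"az":0,"jaw":-1},{"x":0,"y":0,"z":-0.017,"ax":0,"ay":0,"az":0,"jaw":-1},{"x":0,"y":0,"z":-0.021,"ax":0,"ay":0,"az":0,"jaw":-1},{"x":0,"y":0,"z":-0.026,"ax":0,"ay":0,"az":0,"jaw":-1},{"x":0,"y":0,"z":-0.033,"ax":0,"ay":0,"az":0,"jaw":-1},{"x":0,"y":0,"z":-0.04,"ax":0,"ay":0,"az":0,"jaw":-1}]'

```text
time_s: 8.53
tool_pos: [0.5238, -0.1816, 0.1644]
orientation: [3.141, 0.0, -0.42]
wrist_force: [0.3, 0.7, 0.1]
gripper_width: 0.0545
grip_force: 63.8
```

```bash
python3 - <<'E'
from h import *
rel([.588,.241,.20]);o=arm.get_obs();print(o["wrist_force"],o["moment"],o["gripper_width"])
b=arm.read_camera("scene");cv2.imwrite("pics/s2.png",cv2.resize(b[40:210,90:290],(800,680))[:600])
E
```

```text
t 8.53 tcp [ 0.5238 -0.1816  0.1644] rpy [ 3.141  0.    -0.42 ] j [ 0.02  0.22 -0.35  0.   -1.    1.13]
shift [-0.1137 -0.4121 -0.0356]
[0.30934231 0.66480484 0.05619397] [-0.01508199 -0.04002894  0.04719571] 0.054511548335216646
```

View pics/s2.png

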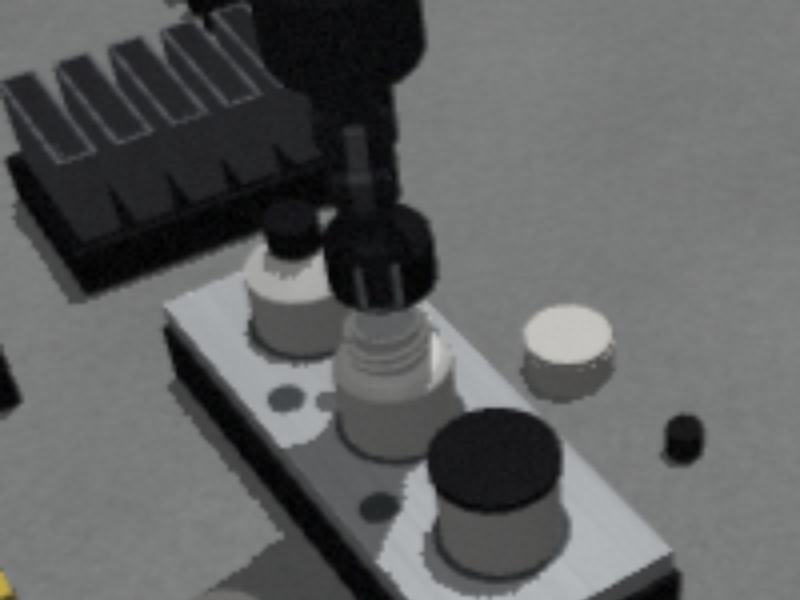

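The cap came free, held level (crop (380,255)), with the neck thread bare below it. Moving over the aluminium tray.

Request:
send_rows --motion '[{"x":-0.004,"y":-0.015,"z":-0.01,"ax":0,"ay":0,"az":0,"jaw":-1},{"x":-0.012,"y":-0.044,"z":-0.02,"ax":0,"ay":0,"az":0,"jaw":-1},{"x":-0.022,"y":-0.08,"z":-0.03,"ax":0,"ay":0,"az":0,"jaw":-1},{"x":-0.032,"y":-0.116,"z":-0.036,"ax":0,"ay":0,"az":0,"jaw":-1},{"x":-0.042,"y":-0.152,"z":-0.036,"ax":0,"ay":0,"az":0,"jaw":-1},{"x":-0.052,"y":-0.188,"z":-0.036,"ax":0,"ay":0,"az":0,"jaw":-1},{"x":-0.062,"y":-0.224,"z":-0.036,"ax":0,"ay":0,"az":0,"jaw":-1},{"x":-0.072,"y":-0.26,"z":-0.036,"ax":0,"ay":0,"az":0,"jaw":-1},{"x":-0.082,"y":-0.296,"z":-0.036,"ax":0,"ay":0,"az":0,"jaw":-1},{"x":-0.092,"y":-0.332,"z":-0.036,"ax":0,"ay":0,"az":0,"jaw":-1}]'

```text
time_s: 9.42
tool_pos: [0.5752, 0.161, 0.2002]
orientation: [-3.141, -0.0, -0.42]
wrist_force: [1.2, -0.1, -0.4]
gripper_width: 0.0546
grip_force: 63.8
```

Request:
send_rows --motion '[{"x":-0.008,"y":-0.03,"z":0,"ax":0,"ay":0,"az":0,"jaw":-1},{"x":-0.015,"y":-0.055,"z":0,"ax":0,"ay":0,"az":0,"jaw":-1},{"x":-0.022,"y":-0.08,"z":0.005,"ax":0,"ay":0,"az":0,"jaw":-1},{"x":-0.022,"y":-0.08,"z":0.02,"ax":0,"ay":0,"az":0,"jaw":-1},{"x":-0.022,"y":-0.08,"z":0.04,"ax":0,"ay":0,"az":0,"jaw":-1},{"x":-0.022,"y":-0.08,"z":0.06,"ax":0,"ay":0,"az":0,"jaw":-1},{"x":-0.022,"y":-0.08,"z":0.08,"ax":0,"ay":0,"az":0,"jaw":-1},{"x":-0.022,"y":-0.08,"z":0.1,"ax":0,"ay":0,"az":0,"jaw":-1},{"x":-0.022,"y":-0.08,"z":0.11,"ax":0,"ay":0,"az":0,"jaw":-1},{"x":-0.022,"y":-0.08,"z":0.11,"ax":0,"ay":0,"az":0,"jaw":-1}]'

```text
time_s: 10.25
tool_pos: [0.5864, 0.2402, 0.0873]
orientation: [3.138, 0.002, -0.42]
wrist_force: [0.2, -0.4, -0.7]
gripper_width: 0.0546
grip_force: 63.8
```

```bash
python3 - <<'E'
from h import *
rel([.588,.241,.03]);o=arm.get_obs();print(o["wrist_force"],o["moment"],o["gripper_width"])
b=arm.read_camera("scene");w=arm.read_camera("wrist");b=cv2.resize(b[:,150:400],(375,576));w=cv2.resize(w,(425,319))
im=np.zeros((576,800,3),np.uint8);im[:,:375]=b;im[:319,375:]=w;cv2.imwrite("pics/s3.png",im)
E
```

```text
t 10.25 tcp [0.5864 0.2402 0.0873] rpy [ 3.138e+00  2.000e-03 -4.200e-01] j [ 0.7   0.42 -0.26 -0.   -0.9   0.46]
shift [ 0.0013 -0.0016  0.0573]
[ 0.16319576 -0.35142025 -0.67457163] [-0.02885469  0.03563135  0.04222922] 0.05464095691476914
```

View pics/s3.png

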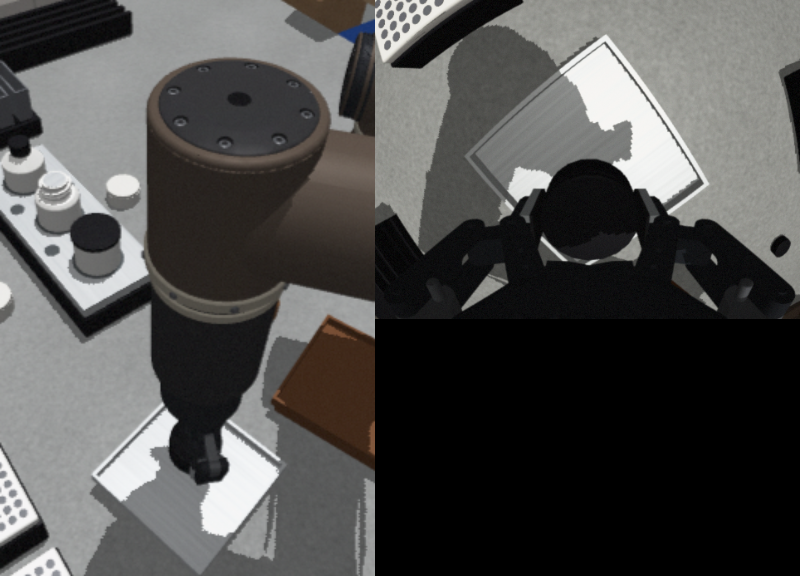

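The cap is held over the aluminium tray (scene panel ~(205,470), wrist panel (587,210)), near its middle. Lowering.

Request:
send_rows --motion '[{"x":0,"y":0,"z":0.008,"ax":0,"ay":0,"az":0,"jaw":-1},{"x":0,"y":0,"z":0.016,"ax":0,"ay":0,"az":0,"jaw":-1},{"x":0,"y":0,"z":0.024,"ax":0,"ay":0,"az":0,"jaw":-1},{"x":0,"y":0,"z":0.031,"ax":0,"ay":0,"az":0,"jaw":-1},{"x":0,"y":0,"z":0.037,"ax":0,"ay":0,"az":0,"jaw":-1},{"x":0,"y":0,"z":0.042,"ax":0,"ay":0,"az":0,"jaw":-1},{"x":0,"y":0,"z":0.046,"ax":0,"ay":0,"az":0,"jaw":-1},{"x":0,"y":0,"z":0.05,"ax":0,"ay":0,"az":0,"jaw":-1},{"x":0,"y":0,"z":0.053,"ax":0,"ay":0,"az":0,"jaw":-1},{"x":0,"y":0,"z":0.053,"ax":0,"ay":0,"az":0,"jaw":-1}]'

```text
time_s: 11.18
tool_pos: [0.5875, 0.2409, 0.036]
orientation: [3.141, 0.0, -0.42]
wrist_force: [0.4, -0.1, -0.1]
gripper_width: 0.0546
grip_force: 63.8
```

Request:
send_rows --motion '[{"x":0,"y":0,"z":0.0005,"ax":0,"ay":0,"az":0,"jaw":-1},{"x":0,"y":0,"z":0.001,"ax":0,"ay":0,"az":0,"jaw":-1},{"x":0,"y":0,"z":0.0015,"ax":0,"ay":0,"az":0,"jaw":-1},{"x":0,"y":0,"z":0.002,"ax":0,"ay":0,"az":0,"jaw":-1},{"x":0,"y":0,"z":0.0025,"ax":0,"ay":0,"az":0,"jaw":-1},{"x":0,"y":0,"z":0.003,"ax":0,"ay":0,"az":0,"jaw":-1},{"x":0,"y":0,"z":0.0035,"ax":0,"ay":0,"az":0,"jaw":-1},{"x":0,"y":0,"z":0.004,"ax":0,"ay":0,"az":0,"jaw":-1},{"x":0,"y":0,"z":0.004,"ax":0,"ay":0,"az":0,"jaw":-1},{"x":0,"y":0,"z":0.004,"ax":0,"ay":0,"az":0,"jaw":-1}]'

```text
time_s: 12.02
tool_pos: [0.5877, 0.241, 0.0327]
orientation: [3.142, 0.0, -0.42]
wrist_force: [-0.2, -0.5, -0.3]
gripper_width: 0.0542
grip_force: 63.8
```

Request:
send_rows --motion '[{"x":0,"y":0,"z":0.0003,"ax":0,"ay":0,"az":0,"jaw":-1},{"x":0,"y":0,"z":0.0006,"ax":0,"ay":0,"az":0,"jaw":-1},{"x":0,"y":0,"z":0.0009,"ax":0,"ay":0,"az":0,"jaw":-1},{"x":0,"y":0,"z":0.0012,"ax":0,"ay":0,"az":0,"jaw":-1},{"x":0,"y":0,"z":0.0015,"ax":0,"ay":0,"az":0,"jaw":-1},{"x":0,"y":0,"z":0.0018,"ax":0,"ay":0,"az":0,"jaw":-1},{"x":0,"y":0,"z":0.0021,"ax":0,"ay":0,"az":0,"jaw":-1},{"x":0,"y":0,"z":0.0024,"ax":0,"ay":0,"az":0,"jaw":-1},{"x":0,"y":0,"z":0.0027,"ax":0,"ay":0,"az":0,"jaw":-1},{"x":0,"y":0,"z":0.003,"ax":0,"ay":0,"az":0,"jaw":-1}]'

```text
time_s: 12.85
tool_pos: [0.5878, 0.2411, 0.0297]
orientation: [-3.142, 0.0, -0.42]
wrist_force: [-1.1, 0.4, -0.9]
gripper_width: 0.0543
grip_force: 63.8
```

Request:
send_rows --motion '[{"x":0,"y":0,"z":0.0003,"ax":0,"ay":0,"az":0,"jaw":-1},{"x":0,"y":0,"z":0.0005,"ax":0,"ay":0,"az":0,"jaw":-1},{"x":0,"y":0,"z":0.0007,"ax":0,"ay":0,"az":0,"jaw":-1},{"x":0,"y":0,"z":0.0009,"ax":0,"ay":0,"az":0,"jaw":-1},{"x":0,"y":0,"z":0.0011,"ax":0,"ay":0,"az":0,"jaw":-1},{"x":0,"y":0,"z":0.0013,"ax":0,"ay":0,"az":0,"jaw":-1},{"x":0,"y":0,"z":0.0015,"ax":0,"ay":0,"az":0,"jaw":-1},{"x":0,"y":0,"z":0.0015,"ax":0,"ay":0,"az":0,"jaw":-1},{"x":0,"y":0,"z":0.0015,"ax":0,"ay":0,"az":0,"jaw":-1},{"x":0,"y":0,"z":0.0015,"ax":0,"ay":0,"az":0,"jaw":-1}]'

```text
time_s: 13.68
tool_pos: [0.5878, 0.241, 0.0282]
orientation: [-3.142, -0.0, -0.42]
wrist_force: [0.5, 0.4, 0.1]
gripper_width: 0.0542
grip_force: 63.8
```

Request:
send_rows --motion '[{"x":0,"y":0,"z":0.0003,"ax":0,"ay":0,"az":0,"jaw":-1},{"x":0,"y":0,"z":0.0005,"ax":0,"ay":0,"az":0,"jaw":-1},{"x":0,"y":0,"z":0.0007,"ax":0,"ay":0,"az":0,"jaw":-1},{"x":0,"y":0,"z":0.0009,"ax":0,"ay":0,"az":0,"jaw":-1},{"x":0,"y":0,"z":0.0011,"ax":0,"ay":0,"az":0,"jaw":-1},{"x":0,"y":0,"z":0.0013,"ax":0,"ay":0,"az":0,"jaw":-1},{"x":0,"y":0,"z":0.0015,"ax":0,"ay":0,"az":0,"jaw":-1},{"x":0,"y":0,"z":0.0015,"ax":0,"ay":0,"az":0,"jaw":-1},{"x":0,"y":0,"z":0.0015,"ax":0,"ay":0,"az":0,"jaw":-1},{"x":0,"y":0,"z":0.0015,"ax":0,"ay":0,"az":0,"jaw":-1}]'

```text
time_s: 14.52
tool_pos: [0.5878, 0.2411, 0.0267]
orientation: [3.142, 0.0, -0.42]
wrist_force: [1.0, 0.7, -0.1]
gripper_width: 0.0546
grip_force: 63.8
```

Request:
send_rows --motion '[{"x":0,"y":0,"z":0.0003,"ax":0,"ay":0,"az":0,"jaw":-1},{"x":0,"y":0,"z":0.0005,"ax":0,"ay":0,"az":0,"jaw":-1},{"x":0,"y":0,"z":0.0007,"ax":0,"ay":0,"az":0,"jaw":-1},{"x":0,"y":0,"z":0.0009,"ax":0,"ay":0,"az":0,"jaw":-1},{"x":0,"y":0,"z":0.0011,"ax":0,"ay":0,"az":0,"jaw":-1},{"x":0,"y":0,"z":0.0013,"ax":0,"ay":0,"az":0,"jaw":-1},{"x":0,"y":0,"z":0.0015,"ax":0,"ay":0,"az":0,"jaw":-1},{"x":0,"y":0,"z":0.0015,"ax":0,"ay":0,"az":0,"jaw":-1},{"x":0,"y":0,"z":0.0015,"ax":0,"ay":0,"az":0,"jaw":-1},{"x":0,"y":0,"z":0.0015,"ax":0,"ay":0,"az":0,"jaw":-1}]'

```text
time_s: 15.35
tool_pos: [0.5878, 0.2411, 0.0266]
orientation: [-3.141, -0.0, -0.42]
wrist_force: [-4.9, -1.6, 11.5]
gripper_width: 0.0545
grip_force: 65.1
```

Contact at 11 N. I ease off, then open gently.

Request:
send_rows --motion '[{"x":0,"y":0,"z":-0.0005,"ax":0,"ay":0,"az":0,"jaw":-1},{"x":0,"y":0,"z":-0.001,"ax":0,"ay":0,"az":0,"jaw":-1},{"x":0,"y":0,"z":-0.001,"ax":0,"ay":0,"az":0,"jaw":-1},{"x":0,"y":0,"z":-0.001,"ax":0,"ay":0,"az":0,"jaw":0.35},{"x":0,"y":0,"z":-0.001,"ax":0,"ay":0,"az":0,"jaw":0.45},{"x":0,"y":0,"z":-0.001,"ax":0,"ay":0,"az":0,"jaw":0.6},{"x":0,"y":0,"z":-0.001,"ax":0,"ay":0,"az":0,"jaw":0.8},{"x":0,"y":0,"z":-0.001,"ax":0,"ay":0,"az":0,"jaw":1},{"x":0,"y":0,"z":-0.001,"ax":0,"ay":0,"az":0,"jaw":1},{"x":0,"y":0,"z":-0.001,"ax":0,"ay":0,"az":0,"jaw":1}]'

```text
time_s: 16.18
tool_pos: [0.5877, 0.2411, 0.0261]
orientation: [3.142, 0.0, -0.42]
wrist_force: [-0.2, 0.5, 0.8]
gripper_width: 0.0854
grip_force: 0.0
```

Request:
send_rows --motion '[{"x":0,"y":0,"z":0,"ax":0,"ay":0,"az":0,"jaw":1},{"x":0,"y":0,"z":0,"ax":0,"ay":0,"az":0,"jaw":1},{"x":0,"y":0,"z":-0.01,"ax":0,"ay":0,"az":0,"jaw":1},{"x":0,"y":0,"z":-0.02,"ax":0,"ay":0,"az":0,"jaw":1},{"x":0,"y":0,"z":-0.035,"ax":0,"ay":0,"az":0,"jaw":1},{"x":0,"y":0,"z":-0.055,"ax":0,"ay":0,"az":0,"jaw":1},{"x":0,"y":0,"z":-0.08,"ax":0,"ay":0,"az":0,"jaw":1},{"x":0,"y":0,"z":-0.11,"ax":0,"ay":0,"az":0,"jaw":1},{"x":0,"y":0,"z":-0.14,"ax":0,"ay":0,"az":0,"jaw":1},{"x":0,"y":0,"z":-0.14,"ax":0,"ay":0,"az":0,"jaw":1}]'

```text
time_s: 17.02
tool_pos: [0.591, 0.2427, 0.1747]
orientation: [-3.133, -0.007, -0.419]
wrist_force: [1.5, 0.4, 1.2]
gripper_width: 0.0858
grip_force: 0.0
```

```bash
python3 - <<'E'
from h import *
rel([.588,.241,.03])
b=arm.read_camera("scene");w=arm.read_camera("wrist");b=cv2.resize(b[:,150:400],(375,576));w=cv2.resize(w,(425,319))
im=np.zeros((576,800,3),np.uint8);im[:,:375]=b;im[:319,375:]=w;cv2.imwrite("pics/s4.png",im)
E
```

```text
t 17.02 tcp [0.591  0.2427 0.1747] rpy [-3.133 -0.007 -0.419] j [ 0.7   0.33 -0.16  0.   -1.07  0.46]
shift [-0.0031  0.0041  0.1447]
```

View pics/s4.png

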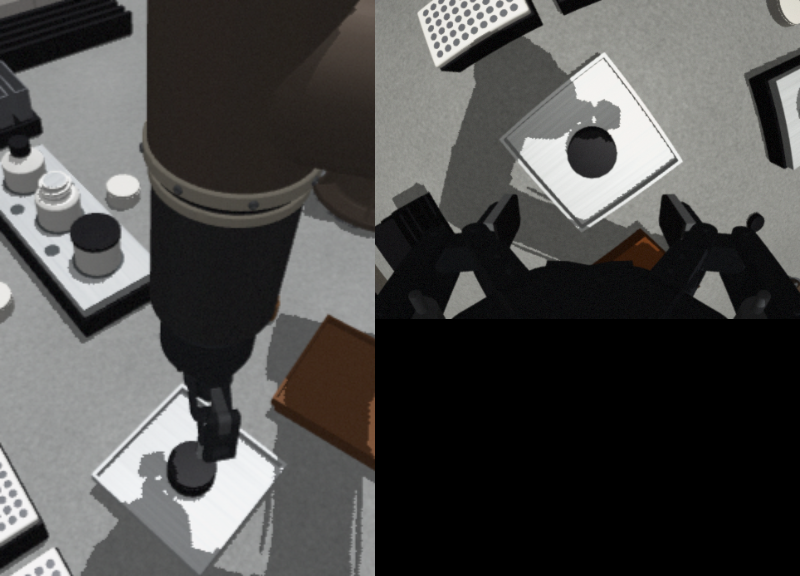

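The cap lies flat, top up, in the middle of the aluminium tray (scene panel (192,468), wrist panel (592,152)). The gripper is clear, so I hand the job in.

```bash
python3 -c "
from workcell import arm
print(arm.finish_job())"
```

```text
the job is handed in; nothing more can be done
None
```

I unscrewed the thick black cap from the middle jar, set it flat and top side up on the aluminium tray's floor with the gripper well clear, and handed the job in at about 17 s; the hand-in gave no verdict.

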